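# Scrub out the silted sample jar and put the brush away

### The job

Take the bottle brush out of the steel rinse cup and scrub out the dirty glass jar (blue collar, brown silt inside): push the brush gently down to the jar's floor three times, drawing it up well over half the jar's depth between the strokes. Then lower the brush head down into the green pot without dropping it and let go, so that it stands there on the pot's floor. Leave the jar and the pot upright where they are, do not tip the rinse cup, and leave the other things on the bench alone.

Things in the scene. Friction and masses are not known exactly. Their poses are not given: they have to be found in the camera images.
- brush: bottle brush, 206 mm long, 90 g, standing head down in the rinse cup; origin at the centre of its flat lower end, z up its shaft. From that end: black-and-white bristle head, 40 mm across, 0 to 86 mm (rigid, bevelled to a 30 mm flat); steel shaft, 8 mm across, 86 to 130 mm; round orange handle, 18 mm across, 130 to 206 mm
- brush_tip (a point): centre of the flat lower end of the bristle head (the brush's origin)
- brush_grip (a point): point on the brush's axis in the orange handle, 182 mm above the lower end and 24 mm below the top: a good place to grip
- rinse_cup: loose round steel cup, outside 62 mm in diameter (68 mm at the foot), 60 mm high, wall 3 mm, inner floor 5 mm above its underside; the brush starts in it. Origin at the centre of its underside, z up
- jar: the dirty jar: loose open round glass jar with brown silt marks inside and a blue collar round its rim, outside 61 mm in diameter (66 mm at the collar), 100 mm high, bore 54 mm, floor 6 mm thick; about 400 g. Origin at the centre of its underside, z up
- jar_in (a point): centre of the dirty jar's inner floor, 6 mm above its underside, z up
- jar_rim (a point): centre of the dirty jar's mouth, 100 mm above its underside
- pot: brush pot: loose heavy dark-green round pot, open at the top, outside 72 mm in diameter (82 mm at the foot), 90 mm high, bore 60 mm, floor 8 mm thick; about 700 g. Origin at the centre of its underside, z up
- pot_in (a point): centre of the pot's inner floor, 8 mm above its underside, z up
- pot_rim (a point): centre of the pot's mouth, 90 mm above its underside
- specimen_jar: bystander: closed glass jar with shells inside and a white lid, 64 mm in diameter, 102 mm high; origin at the centre of its underside
- pen_mug: bystander: blue ceramic mug full of short pens, 84 mm in diameter, handle at its +y, 85 mm high, pens to 112 mm; origin at the centre of its underside
- tank: bystander: square glass box with finds, 110 x 110 x 90 mm, at the left on a sheet of paper; origin at the centre of its underside
- petri: bystander: shallow clear round dish, 90 mm in diameter, 16 mm high, at the right; origin at the centre of its underside
- loupe: bystander: black framed rectangular magnifier lying flat, 75 x 55 x 5 mm with a short handle, on a sheet of paper at the right; origin at the centre of its underside
Mind the look-alikes: they are no part of the job. Of the things like the brush, leave any that is red; of the rest the larger one is meant.

How it is judged (in metres and radians):
On the way, in this order (a step that is already met when the one before it is completed fails the run):
1. the brush's tip reaches the jar's floor (within 12 mm) for the first time (horizontal distance between brush_tip and jar_in below 0.02 m and z of brush_tip in the frame of jar_in below 0.012 m), for 0.05 s.
2. the brush is drawn up inside the jar, its tip at least 45 mm above the jar's floor (horizontal distance between brush_tip and jar_in below 0.02 m and z of brush_tip in the frame of jar_in above 0.045 m), for 0.05 s.
3. the brush's tip reaches the jar's floor (within 12 mm) for the second time (all of step 1), for 0.05 s.
4. the brush is drawn up inside the jar, its tip at least 45 mm above the jar's floor (all of step 2), for 0.05 s.
5. the brush's tip reaches the jar's floor (within 12 mm) for the third time (all of step 3), for 0.05 s.
6. the brush is lowered into the green pot, still held, until its tip is within 25 mm of the pot's floor (horizontal distance between brush_tip and pot_in below 0.025 m and z of brush_tip in the frame of pot_in below 0.025 m and contact force between the fingers and brush above 0.5 N), for 0.05 s.
At the end, for the whole second after the job is handed in: The brush stands released and at rest in the green pot: its lower end within 12 mm of the pot's floor height and 25 mm of the pot's axis, leaning less than 17 degrees; jar and pot upright (within 6 degrees) and within 40 mm of where they started (horizontal distance between brush_tip and pot_in below 0.025 m and z of brush_tip in the frame of pot_in below 0.012 m and angle between brush's own z axis and vertical below 0.3 rad and linear speed of brush below 0.03 m/s and angle between each of jar, pot's own z axis and vertical below 0.1 rad and distance of each of jar, pot from where it was at the start of the episode below 0.04 m); the robot touches nothing.
It fails at once if the jar, the pot or the rinse cup is tipped by more than about 17 degrees (angle between any of jar, pot, rinse_cup's own z axis and vertical above 0.3 rad).
It fails at once if the brush is rammed into the jar (over 50 N) (contact force between brush and jar above 50 N).
It fails at once if a bystander (specimen jar, pen mug, glass box, dish or loupe) is moved more than 30 mm (distance of any of specimen_jar, pen_mug, tank, petri, loupe from where it was at the start of the episode above 0.03 m).
It also fails if it takes over 58 s, if anything falls off the work surface, if the arm or the gripper's body presses on something with over 40 N, if the wrist force passes 120 N, or if a joint passes its speed limit or range.

### The arm

A 7-joint arm with a two-finger parallel gripper is mounted at the origin on the work surface. World frame = base frame: x ahead of the robot, y to its left, z up, the work surface at z = 0. Lengths are in m, angles in degrees, forces in N, time in s.
With the tool pointing down it reaches from about 0.425 to 0.825 m from the base axis. Payload 3.6 kg.
Tool frame: the origin (TCP) lies on the front face of the gripper's body, between the roots of the fingers; the fingertips stand 84 mm ahead of it and the grasp point (between the pads) lies 65 mm ahead of it (env.tcp_to_tips is the distance from the TCP to the fingertips, in m); z points along the fingers, y is the direction in which the jaws open and shut (so a half turn about z gives the same grasp; the last joint's range is limited). The gripper opens to 93 mm and grips with 3 to 60 N. Pads are 15 mm wide; open, the fingers measure 128 mm over their backs; the gripper's body (75 mm by 188 mm) begins 65 mm behind the grasp point.
Start: joints at [-67.179, 35.231, -0.722, 81.555, 0.464, 63.22, -2.315], TCP at [0.268, 0.592, 0.303] pointing down, gripper open.
Joint ranges: [-178.69, 178.69], [-17.37, 117.87], [-77.05, 75.6], [15.02, 138.74], [-78.02, 258.01], [0.78, 113.62], [-162.83, 162.83]. Speed limits (degrees/s): [159.86, 159.86, 180, 180, 180, 180, 180].

### API

Orientations are given as [roll, pitch, yaw] about the fixed x, y, z axes, in that order (R = Rz(yaw) Ry(pitch) Rx(roll)).
In Python, from workcell import env, imaging, workorder gives the robot as it stands.
- The arm moves only by the tool servo_tool, never from a script. Its argument "targets" is a list of rows, each a list of 3 entries, a list of its own where there are three numbers: the shift along the tool's x, y, z in mm, then the turn, a rotation vector about the tool's x, y, z in rad, then the opening, from -1 (shut) to 1 (fully open), so that 0 is half open. A call has 1 to 12 rows; each row shifts and turns the pose as measured when the row begins, along the tool's axes as they then stand; what a row does not reach is not made up. A row lasts 1/12 s, in which the tool goes at most 41.7 mm and 7.16 degrees, less where a joint would pass 70% of its speed; a pose out of reach is approached as far as the arm can. A call with a gripper value outside its range is refused whole. The fingers move at their own pace and stop on an object; "grip_force" is the grip in N (left out, the last holds). Time passes only in rows, so rows that do not move let the fingers close. It gives the time, the measured TCP pose, the force and the opening at its end, in the units of the state.
- env.sense(): the state, without advancing time (a new reading comes with each control period).
- imaging.get_image(name): name is "scene" or "top"; returns a dict with "image" (400x640x3 uint8, red, green, blue), "depth" (400x640 float32, m along the optical axis (not along the pixel's ray), 0 where there is no reading), "vfov" (degrees; the focal length in pixels is half the picture's height over the tangent of half this angle, whatever the lens; pixels are square), "cx", "cy" (the principal point, pixels), "k1" (the pictures are not rectified: a ray, as slopes to the right and down, at radius r is drawn at 1 + k1 r^2 times it, then the intrinsics apply), "rvec" (rotation vector, rad) and "tvec" (3), from world to camera coordinates, as OpenCV has them. Camera axes: x right, y down, z forward; pixel columns grow to the right and rows downward; lengths in m; the calibration is good to about 2 mm. A picture is of the moment at which its call begins.
- workorder.hand_in(): hands the job in, once; it reports no verdict.
The state is a dict: "clock": time; "joints": joint angles; "joint_vel": joint speeds; "joint_torque": joint torques, N m; "tcp_pos": TCP position; "ee_rot": TCP orientation; "wrist_force": force on the tool from outside, world axes, zero at the start; "torque": the same for the moment, N m; "finger_gap": finger opening in m.
Only numpy, scipy, OpenCV 4.12 (cv2) and the standard library are available. Lean on these libraries where they do the work, as an engineer would, in place of code of your own. Each camera call takes 0.05 s, during which the arm holds its last target. There are 200 camera calls.

## Working session

There is one attempt and no reset: what is moved stays moved. The work goes in short steps, Python scripts to look and compute and a tool call to move; the robot and the scene stay as the last step left them, time stands still between calls to the robot, and variables do not carry over. Pictures are saved under pics/ and viewed, about 8 in all and at most 12, crops included, and the job is handed in when it is done.

Besides the shell and the picture viewer there is one more tool, called after "Call:" by a JSON object that holds its "api" and its "payload". servo_tool: Moves the arm, as the interface text tells. Its arguments: {"type":"object","properties":{"targets":{"type":"array","items":{"type":"array"}},"grip_force":{"type":"number"}},"required":["targets"]}

```bash
mkdir -p pics; ls; cat > h.py <<'E'
import numpy as np, cv2
from workcell import env, imaging, workorder
def grab(n):
    d=imaging.get_image(n); np.savez(f'{n}.npz',**d); return d
def load(n): return dict(np.load(f'{n}.npz'))
def ray(d,u,v):
    u=np.atleast_1d(np.float64(u)); v=np.atleast_1d(np.float64(v))
    H=d['image'].shape[0]; f=H/2/np.tan(np.radians(float(d['vfov']))/2)
    x=(u-float(d['cx']))/f; y=(v-float(d['cy']))/f; rd=np.hypot(x,y); r=rd.copy()
    for _ in range(30): r=rd/(1+float(d['k1'])*r*r)
    s=np.where(rd>0,r/np.maximum(rd,1e-12),1)
    R=cv2.Rodrigues(np.float64(d['rvec']))[0]; t=np.float64(d['tvec']).ravel()
    c=np.stack([x*s,y*s,np.ones_like(x)],1)
    return -R.T@t, c@R      # origin, directions (depth-scaled)
def plane(d,u,v,z):
    o,r=ray(d,u,v); k=(z-o[2])/r[:,2]; return o+r*k[:,None]
def cloud(d,m):
    v,u=np.nonzero(m&(d['depth']>0)); o,r=ray(d,u,v); return o+r*d['depth'][v,u][:,None]
E
python3 - <<'E'
from h import *
for n in('scene','top'):
    d=grab(n); cv2.imwrite(f'pics/{n}0.png',d['image'][...,::-1]); print(n,ray(d,320,200),d['vfov'],d['k1'])
print(env.sense())
E
```

```text
pics
scene (array([0.92811633, 0.67472573, 1.02974209]), array([[-0.33415539, -0.55596624, -0.7611416 ]])) 50.98488144105629 -0.03127864467397534
top (array([0.3902714 , 0.01130582, 1.66888194]), array([[ 0.09313035, -0.01766596, -0.99570065]])) 43.34656408714377 -0.11405758530607447
{'clock': 0.1, 'joints': array([-67.1804279 ,  35.28423421,  -0.72492636,  81.62960991,
         0.46460878,  63.22103503,  -2.31642259]), 'joint_vel': array([-0.04795699, -0.06028682,  0.04959992, -0.26563075,  0.03894787,
        0.0201993 , -0.04420743]), 'joint_torque': array([ 4.81038514e-04, -4.60046160e+01,  2.09685545e-01, -1.66245174e+01,
       -6.12463220e-02,  1.69750128e-02,  1.08299892e-04]), 'tcp_pos': array([0.26763824, 0.59178226, 0.30170539]), 'ee_rot': array([-1.79867988e+02,  8.98420694e-04,  1.55666065e+02]), 'wrist_force': array([ 0.05305644, -0.24817899,  1.00218691]), 'torque': array([-0.02450558, -0.01543529, -0.02931047]), 'finger_gap': 0.09295008639036664}
```

View pics/scene0.png

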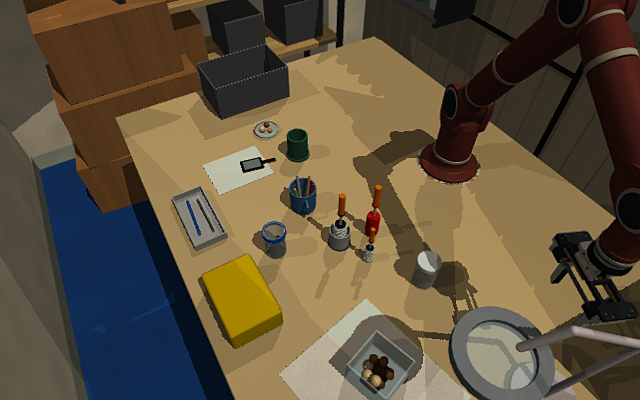

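View pics/top0.png

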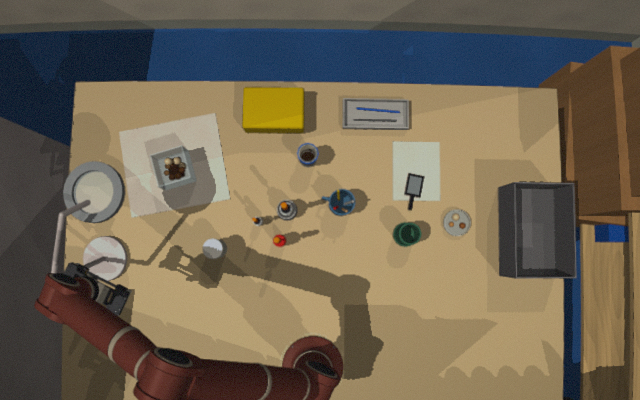

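The scene view shows the brush in the cup at about (340,235), the handle top at (342,197), the jar at (274,238) and the green pot at (297,145). The red brush (374,215) and the small brush (370,250) are the look-alikes. In the top view the cup and brush are at (287,209), the jar at (307,154) and the pot at (407,233).

```bash
cat > m.py <<'E'
from h import *
def circ(P):
    A=np.c_[2*P[:,:2],np.ones(len(P))]; s=np.linalg.lstsq(A,(P[:,:2]**2).sum(1),rcond=None)[0]
    return s[:2],np.sqrt(s[2]+s[0]**2+s[1]**2)
W={'scene':dict(jar=(255,215,295,260),pot=(280,122,316,165),brush=(330,190,350,222),red=(362,182,388,236),small=(360,226,379,266),cup=(325,215,355,255)),
   'top':dict(jar=(292,140,322,170),pot=(390,218,424,249),brush=(276,197,298,222),red=(270,230,290,250),small=(249,213,266,228),cup=(274,197,301,224))}
H={'jar':((95,135),90,40),'pot':((60,90),70,20),'brush':((5,17),150,110),'small':((5,17),150,110),'red':((0,4),150,90)}
def mask(d,n,k):
    hsv=cv2.cvtColor(d['image'],cv2.COLOR_RGB2HSV); (a,b),s,v=H[k]
    m=(hsv[...,0]>=a)&(hsv[...,0]<=b)&(hsv[...,1]>=s)&(hsv[...,2]>=v)
    w=np.zeros_like(m); x0,y0,x1,y1=W[n][k]; w[y0:y1,x0:x1]=1; return m&w
E
python3 - <<'E'
from m import *
ims=[]
for n in('scene','top'):
    d=load(n); im=d['image'].copy()
    for k in H:
        m=mask(d,n,k); im[m]=(255,0,255); P=cloud(d,m)
        if len(P)<5: print(n,k,len(P)); continue
        q=np.percentile(P,[2,50,98],axis=0); print(n,k,m.sum(),'lo/med/hi',q.round(3).tolist())
        zt=P[:,2].max(); T=P[P[:,2]>np.percentile(P[:,2],98)-.008]; print('   top mean',T.mean(0).round(4))
    for k,z in(('jar',.1),('pot',.09)):
        m=mask(d,n,k); c=max(cv2.findContours(m.astype(np.uint8),0,2)[0],key=cv2.contourArea)[:,0]
        P=plane(d,c[:,0],c[:,1],z); print(n,k,'outline circ',circ(P))
    x0,y0,x1,y1=(190,110,400,270) if n=='scene' else (240,130,440,260)
    for a in(d['image'],im): ims.append(cv2.resize(a[y0:y1,x0:x1],(400,300),interpolation=cv2.INTER_NEAREST))
cv2.imwrite('pics/a.png',np.vstack([np.hstack(ims[:2]),np.hstack(ims[2:])])[...,::-1])
E
```

```text
scene jar 148 lo/med/hi [[0.655, -0.062, 0.001], [0.69, 0.041, 0.097], [0.719, 0.058, 0.103]]
   top mean [0.6864 0.0287 0.099 ]
scene pot 589 lo/med/hi [[0.406, -0.333, 0.006], [0.443, -0.28, 0.058], [0.472, -0.263, 0.092]]
   top mean [ 0.4397 -0.2972  0.0894]
scene brush 82 lo/med/hi [[0.416, -0.034, 0.003], [0.511, 0.099, 0.191], [0.518, 0.102, 0.213]]
   top mean [0.5114 0.0927 0.2108]
scene small 46 lo/med/hi [[0.4, 0.125, 0.025], [0.471, 0.189, 0.124], [0.476, 0.192, 0.149]]
   top mean [0.472  0.1859 0.1461]
scene red 135 lo/med/hi [[0.395, 0.095, 0.024], [0.412, 0.12, 0.083], [0.427, 0.131, 0.134]]
   top mean [0.4124 0.1152 0.1331]
scene jar outline circ (array([0.6880047 , 0.02949206]), np.float64(0.0347483666578703))
scene pot outline circ (array([ 0.44254941, -0.25186669]), np.float64(0.06797374558035608))
top jar 43 lo/med/hi [[0.653, -0.006, 0.047], [0.66, 0.023, 0.097], [0.721, 0.048, 0.103]]
   top mean [0.6709 0.017  0.0991]
top pot 476 lo/med/hi [[0.403, -0.331, 0.001], [0.437, -0.303, 0.029], [0.469, -0.264, 0.094]]
   top mean [ 0.434  -0.2957  0.0909]
top brush 30 lo/med/hi [[0.502, 0.084, 0.032], [0.511, 0.093, 0.211], [0.535, 0.107, 0.219]]
   top mean [0.5094 0.0918 0.2139]
top small 13 lo/med/hi [[0.466, 0.18, 0.035], [0.472, 0.184, 0.145], [0.481, 0.203, 0.148]]
   top mean [0.4713 0.1841 0.1456]
top red 63 lo/med/hi [[0.395, 0.093, 0.072], [0.407, 0.104, 0.085], [0.426, 0.125, 0.152]]
   top mean [0.402  0.1055 0.162 ]
top jar outline circ (array([0.68196037, 0.02460182]), np.float64(0.029907697600763904))
top pot outline circ (array([ 0.43584588, -0.29124841]), np.float64(0.03858838671958226))
```

View pics/a.png

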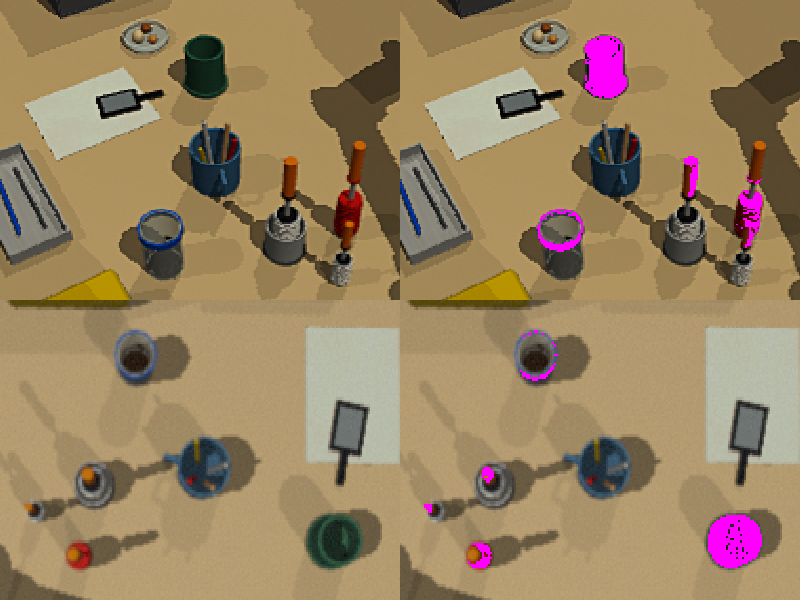

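The overlays match: the jar's collar, the pot and the larger orange-handled brush are all masked, and the mug sits between the brush and the pot. Next I refine the rim centres and the handle axis from depth.

```bash
python3 - <<'E'
from m import *
from scipy.optimize import least_squares
for n in('scene','top'):
    d=load(n)
    for k,z,ro,ri in(('jar',.1,.033,.027),('pot',.09,.036,.030),('cup',.06,.031,.028)):
        x0,y0,x1,y1=W[n][k]; m=np.zeros(d['depth'].shape,bool); m[y0-6:y1+6,x0-6:x1+6]=1
        P=cloud(d,m); P=P[abs(P[:,2]-z)<.006]
        c=np.median(P,0)[:2]
        for _ in range(3):
            P=P[np.linalg.norm(P[:,:2]-c,axis=1)<.045]
            f=lambda c:(lambda r:np.maximum(r-ro,0)+np.minimum(r-ri,0))(np.linalg.norm(P[:,:2]-c,axis=1))
            c=least_squares(f,c,loss='soft_l1',f_scale=.002).x
        print(n,k,len(P),'known-ring fit',c.round(4),'free',circ(P),'rms',np.sqrt((f(c)**2).mean()).round(4), 'z',np.median(P[:,2]).round(4))
    # handle
    x0,y0,x1,y1=W[n]['brush']; m=np.zeros(d['depth'].shape,bool); m[y0-4:y1+4,x0-4:x1+4]=1
    P=cloud(d,m); P=P[(np.hypot(P[:,0]-.511,P[:,1]-.093)<.03)&(P[:,2]>.075)]
    for a,b in((.085,.1),(.1,.12),(.14,.16),(.16,.18),(.18,.2),(.2,.216)):
        Q=P[(P[:,2]>a)&(P[:,2]<b)]
        if len(Q)>2: print(n,'handle',a,len(Q),np.median(Q,0).round(4))
d=load('scene'); o,_=ray(d,320,200); print(o)
E
```

```text
scene jar 179 known-ring fit [0.6862 0.0255] free (array([0.68637225, 0.02608572]), np.float64(0.03013614024347165)) rms 0.0005 z 0.0991
scene pot 126 known-ring fit [ 0.4367 -0.2994] free (array([ 0.43667375, -0.29940546]), np.float64(0.03315370742991964)) rms 0.0009 z 0.0895
scene cup 105 known-ring fit [0.5072 0.0885] free (array([0.51036188, 0.09173597]), np.float64(0.02643239446282242)) rms 0.0035 z 0.0596
scene handle 0.085 65 [0.5107 0.0906 0.0901]
scene handle 0.1 12 [0.5113 0.0947 0.1102]
scene handle 0.14 32 [0.5154 0.0991 0.1483]
scene handle 0.16 34 [0.5154 0.0982 0.171 ]
scene handle 0.18 32 [0.5154 0.0985 0.1905]
scene handle 0.2 46 [0.5134 0.0943 0.2104]
top jar 111 known-ring fit [0.685  0.0241] free (array([0.6849932 , 0.02381568]), np.float64(0.030301313364991672)) rms 0.0002 z 0.0985
top pot 114 known-ring fit [ 0.4369 -0.3002] free (array([ 0.43694748, -0.30023129]), np.float64(0.032654720588842716)) rms 0.0002 z 0.0905
top cup 62 known-ring fit [0.5117 0.0905] free (array([0.51065832, 0.0905686 ]), np.float64(0.028366523609890906)) rms 0.0025 z 0.059
top handle 0.085 61 [0.5048 0.0866 0.0893]
top handle 0.14 4 [0.5074 0.0829 0.142 ]
top handle 0.16 7 [0.5051 0.0891 0.1674]
top handle 0.2 26 [0.5104 0.0901 0.2099]
[0.92811633 0.67472573 1.02974209]
```

Call:
{"api": "servo_tool", "payload": {"targets": [[[0,0,-30],[0,0,0],1],[[-22,-18,0],[0,0,0],1],[[-22,-18,0],[0,0,0],1],[[-22,-18,0],[0,0,0],1],[[-22,-18,0],[0,0,0],1],[[-22,-18,0],[0,0,0],1],[[-22,-18,0],[0,0,0],1],[[-22,-18,0],[0,0,0],1],[[-22,-18,0],[0,0,0],1],[[-22,-18,0],[0,0,0],1],[[-22,-18,0],[0,0,0],1],[[-22,-18,0],[0,0,0],1]], "grip_force": 15}}

```text
clock: 1.1
tcp_pos: [0.4055, 0.3053, 0.3257]
ee_rot: [-179.2, -0.5, 156.7]
wrist_force: [0.2, 0.1, 0.3]
finger_gap: 0.0931
```

```bash
cat > go.py <<'E'
import sys
from h import *
from scipy.spatial.transform import Rotation as Ro
x,y,z,yaw=map(float,sys.argv[1:5]); s=env.sense()
R=Ro.from_euler('xyz',s['ee_rot'],degrees=True); D=Ro.from_euler('xyz',[180,0,yaw],degrees=True)
print('t',s['clock'],'tcp',s['tcp_pos'].round(4),'rpy',s['ee_rot'].round(2),'gap',s['finger_gap'].round(4),'F',s['wrist_force'].round(1))
print('shift mm',(R.inv().apply(np.array([x,y,z])-s['tcp_pos'])*1000).round(1),'turn',(R.inv()*D).as_rotvec().round(4))
E
python3 go.py .5107 .0917 .33 156
```

```text
Traceback (most recent call last):
  File "go.py", line 6, in <module>
    print('t',s['clock'],'tcp',s['tcp_pos'].round(4),'rpy',s['ee_rot'].round(2),'gap',s['finger_gap'].round(4),'F',s['wrist_force'].round(1))
                                                                                      ^^^^^^^^^^^^^^^^^^^^^
AttributeError: 'float' object has no attribute 'round'
```

```bash
sed -i "s/s\['finger_gap'\].round(4)/round(s['finger_gap'],4)/" go.py; python3 go.py .5107 .0917 .33 156
```

```text
t 1.1 tcp [0.4055 0.3053 0.3257] rpy [-179.21   -0.48  156.66] gap 0.0931 F [0.2 0.1 0.3]
shift mm [-181.2 -154.5   -3.7] turn [-0.0139 -0.0082  0.0116]
```

Call:
{"api": "servo_tool", "payload": {"targets": [[[-22,-19,-1],[-0.01,-0.005,0.01],1],[[-22,-19,0],[0,0,0],1],[[-22,-19,0],[0,0,0],1],[[-22,-19,0],[0,0,0],1],[[-22,-19,0],[0,0,0],1],[[-22,-19,0],[0,0,0],1],[[-20,-17,0],[0,0,0],1],[[-12,-10,0],[0,0,0],1],[[-6,-5,0],[0,0,0],1],[[0,0,0],[0,0,0],1],[[0,0,0],[0,0,0],1]]}}

```text
clock: 2.02
tcp_pos: [0.505, 0.0835, 0.3235]
ee_rot: [-179.3, -0.4, 155.3]
wrist_force: [-0.7, 0.5, -0.2]
finger_gap: 0.0925
```

```bash
python3 go.py .5107 .0917 .252 156
```

```text
t 2.0167 tcp [0.505  0.0835 0.3235] rpy [-179.28   -0.36  155.31] gap 0.0925 F [-0.7  0.5 -0.2]
shift mm [-2.2 10.8 71.4] turn [-0.0125 -0.0063 -0.012 ]
```

Call:
{"api": "servo_tool", "payload": {"targets": [[[-2,10,0],[-0.012,-0.006,-0.012],1],[[0,0,0],[0,0,0],1],[[0,0,15],[0,0,0],1],[[0,0,20],[0,0,0],1],[[0,0,20],[0,0,0],1],[[0,0,10],[0,0,0],1],[[0,0,3],[0,0,0],1],[[0,0,0],[0,0,0],1]]}}

```text
clock: 2.68
tcp_pos: [0.5095, 0.1075, 0.2539]
ee_rot: [179.4, -0.1, 157.4]
wrist_force: [-0.0, 0.7, -1.1]
finger_gap: 0.093
```

```bash
python3 go.py .5107 .0917 .252 156; python3 - <<'E'
from h import *
d=grab('scene'); a=d['image'][150:290,280:460]; e=grab('top')['image'][150:290,200:380]
cv2.imwrite('pics/b.png',cv2.resize(np.hstack([a,e]),None,fx=2.2,fy=2.2,interpolation=2)[...,::-1])
E
```

```text
t 2.6833 tcp [0.5095 0.1075 0.2539] rpy [ 1.7944e+02 -7.0000e-02  1.5740e+02] gap 0.093 F [-0.   0.7 -1.1]
shift mm [ -7.2 -14.1   1.7] turn [ 0.0098 -0.0013  0.0245]
```

View pics/b.png

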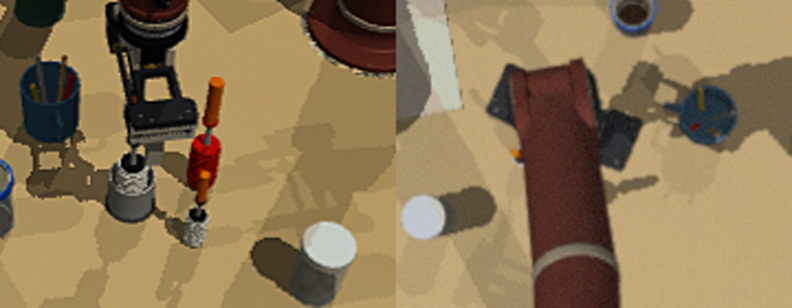

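The gripper is around the handle in the scene view and the cup still stands upright. The arm overshot sideways by about 15 mm, so I correct that and let it settle.

Call:
{"api": "servo_tool", "payload": {"targets": [[[-4,-7,0],[0.005,0,0.012],1],[[0,0,0],[0,0,0],1],[[0,0,0],[0,0,0],1],[[0,0,0],[0,0,0],1]]}}

```text
clock: 3.12
tcp_pos: [0.5127, 0.0988, 0.2577]
ee_rot: [179.5, 0.3, 156.6]
wrist_force: [-0.9, 0.7, 0.1]
finger_gap: 0.0931
```

```bash
python3 go.py .5107 .0917 .252 156
```

```text
t 3.1167 tcp [0.5127 0.0988 0.2577] rpy [179.49   0.32 156.62] gap 0.0931 F [-0.9  0.7  0.1]
shift mm [-1.  -7.3  5.6] turn [0.0089 0.0055 0.0108]
```

Call:
{"api": "servo_tool", "payload": {"targets": [[[-1,-7,5],[0.009,0.005,0.01],1],[[0,0,0],[0,0,0],1],[[0,0,0],[0,0,0],1],[[0,0,0],[0,0,0],1],[[0,0,0],[0,0,0],1],[[0,0,0],[0,0,0],1]]}}

```text
clock: 3.62
tcp_pos: [0.5109, 0.0906, 0.2528]
ee_rot: [-180.0, 0.1, 155.9]
wrist_force: [0.0, 0.8, 0.1]
finger_gap: 0.093
```

```bash
python3 go.py .5107 .0917 .252 156
```

```text
t 3.6167 tcp [0.5109 0.0906 0.2528] rpy [-1.7998e+02  7.0000e-02  1.5591e+02] gap 0.093 F [0.  0.8 0.1]
shift mm [0.6 0.9 0.8] turn [-0.0003  0.0011 -0.0016]
```

Call:
{"api": "servo_tool", "payload": {"targets": [[[0,0,0],[0,0,0],-1],[[0,0,0],[0,0,0],-1],[[0,0,0],[0,0,0],-1],[[0,0,0],[0,0,0],-1],[[0,0,0],[0,0,0],-1],[[0,0,0],[0,0,0],-1],[[0,0,0],[0,0,0],-1],[[0,0,0],[0,0,0],-1],[[0,0,0],[0,0,0],-1],[[0,0,0],[0,0,0],-1]], "grip_force": 25}}

```text
clock: 4.45
tcp_pos: [0.511, 0.0912, 0.2529]
ee_rot: [180.0, 0.1, 156.0]
wrist_force: [-0.9, 0.6, 0.5]
finger_gap: 0.0309
```

```bash
python3 go.py .5107 .0917 .38 156
```

```text
t 4.45 tcp [0.511  0.0912 0.2529] rpy [1.8000e+02 6.0000e-02 1.5597e+02] gap 0.0309 F [-0.9  0.6  0.5]
shift mm [   0.3    0.3 -127.1] turn [ 0.0001  0.0011 -0.0006]
```

Still closing, at 31 mm.

Call:
{"api": "servo_tool", "payload": {"targets": [[[0,0,0],[0,0,0],-1],[[0,0,0],[0,0,0],-1],[[0,0,0],[0,0,0],-1],[[0,0,0],[0,0,0],-1],[[0,0,0],[0,0,0],-1],[[0,0,0],[0,0,0],-1]]}}

```text
clock: 4.95
tcp_pos: [0.511, 0.0912, 0.2528]
ee_rot: [180.0, 0.1, 156.0]
wrist_force: [0.3, 0.4, 0.1]
finger_gap: 0.0176
```

Call:
{"api": "servo_tool", "payload": {"targets": [[[0,0,-6],[0,0,0],-1],[[0,0,-12],[0,0,0],-1],[[0,0,-12],[0,0,0],-1],[[0,0,-12],[0,0,0],-1],[[0,0,-12],[0,0,0],-1],[[0,0,-12],[0,0,0],-1],[[0,0,-12],[0,0,0],-1],[[0,0,-12],[0,0,0],-1],[[0,0,-12],[0,0,0],-1],[[0,0,-12],[0,0,0],-1],[[0,0,-6],[0,0,0],-1],[[0,0,0],[0,0,0],-1]]}}

```text
clock: 5.95
tcp_pos: [0.5087, 0.0907, 0.3802]
ee_rot: [-179.8, -0.2, 155.9]
wrist_force: [-0.2, -0.3, -0.6]
finger_gap: 0.0177
```

```bash
python3 go.py .6856 .0248 .385 156; python3 - <<'E'
from h import *
d=grab('scene'); a=d['image'][130:290,250:450]
cv2.imwrite('pics/c.png',cv2.resize(a,None,fx=3,fy=3,interpolation=2)[...,::-1])
E
```

```text
t 5.95 tcp [0.5087 0.0907 0.3802] rpy [-179.81   -0.2   155.93] gap 0.0177 F [-0.2 -0.3 -0.6]
shift mm [-188.4   12.    -5.5] turn [-0.0033 -0.0036 -0.0012]
```

View pics/c.png

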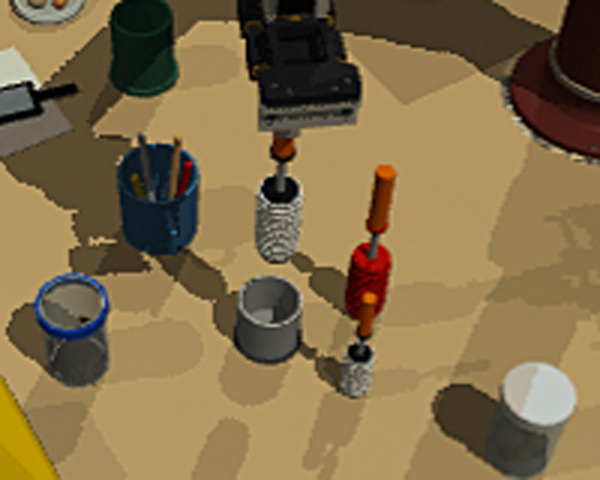

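The brush is held upright with its head at about (280,220) in the crop. The cup at (268,318) stands empty and upright. Now over to the jar.

Call:
{"api": "servo_tool", "payload": {"targets": [[[-10,1,-5],[0,0,0],-1],[[-18,1,0],[0,0,0],-1],[[-18,1,0],[0,0,0],-1],[[-18,1,0],[0,0,0],-1],[[-18,1,0],[0,0,0],-1],[[-18,1,0],[0,0,0],-1],[[-18,1,0],[0,0,0],-1],[[-18,1,0],[0,0,0],-1],[[-18,1,0],[0,0,0],-1],[[-16,1,0],[0,0,0],-1],[[-8,1,0],[0,0,0],-1],[[0,0,0],[0,0,0],-1]]}}

```text
clock: 7.0
tcp_pos: [0.6776, 0.0265, 0.3675]
ee_rot: [-179.0, -1.6, 156.1]
wrist_force: [-0.3, 0.1, -0.9]
finger_gap: 0.0179
```

Call:
{"api": "servo_tool", "payload": {"targets": [[[0,0,0],[0,0,0],-1],[[0,0,0],[0,0,0],-1],[[0,0,0],[0,0,0],-1]]}}

```text
clock: 7.25
tcp_pos: [0.6761, 0.0267, 0.3642]
ee_rot: [-178.9, -2.0, 156.1]
wrist_force: [-0.0, 1.1, -0.6]
finger_gap: 0.0176
```

```bash
python3 go.py .6856 .0248 .385 156
```

```text
t 7.25 tcp [0.6761 0.0267 0.3642] rpy [-178.9    -1.97  156.12] gap 0.0176 F [-0.   1.1 -0.6]
shift mm [ -8.7   1.6 -21.1] turn [-0.0193 -0.0343  0.0025]
```

Call:
{"api": "servo_tool", "payload": {"targets": [[[-5,1,-10],[-0.01,-0.017,0],-1],[[-4,0,-12],[-0.01,-0.017,0],-1],[[0,0,-1],[0,0,0],-1],[[0,0,-1],[0,0,0],-1]]}}

```text
clock: 7.58
tcp_pos: [0.6849, 0.0253, 0.3915]
ee_rot: [179.8, 0.2, 156.3]
wrist_force: [-0.1, 0.1, -0.3]
finger_gap: 0.0178
```

```bash
python3 go.py .6856 .0248 .385 156
```

```text
t 7.5833 tcp [0.6849 0.0253 0.3915] rpy [1.7978e+02 1.7000e-01 1.5626e+02] gap 0.0178 F [-0.1  0.1 -0.3]
shift mm [-0.8 -0.1  6.5] turn [0.0038 0.003  0.0045]
```

```bash
cat > head.py <<'E'
from m import *
from scipy.optimize import least_squares
p=env.sense()['tcp_pos']
for n in('scene','top'):
    d=grab(n); P=cloud(d,np.ones(d['depth'].shape,bool)); c=p[:2]
    P=P[np.hypot(*(P[:,:2]-c).T)<.045]; o,_=ray(d,320,200)
    Z=p[2]-.247; Q=P[(P[:,2]>Z+.012)&(P[:,2]<Z+.08)]
    if len(Q)>20:
        f=lambda q:np.hypot(Q[:,0]-q[0]-q[2]*(Q[:,2]-Z),Q[:,1]-q[1]-q[3]*(Q[:,2]-Z))-.0195
        r=least_squares(f,[*c,0,0],loss='soft_l1',f_scale=.002).x
        print(n,len(Q),'head at tip',r[:2].round(4),'slope',r[2:].round(3),'off tcp mm',((r[:2]-c)*1e3).round(1))
    B=P[(P[:,2]<Z+.03)&(P[:,2]>.106)]; print(n,'lowest head z',np.percentile(B[:,2],[1,5,10]).round(4) if len(B) else None,'expected tip',Z.round(4))
E
python3 head.py; python3 - <<'E'
from h import *
a=load('scene')['image'][130:290,190:390]; e=load('top')['image'][100:260,220:420]
cv2.imwrite('pics/d.png',cv2.resize(np.hstack([a,e]),None,fx=2,fy=2,interpolation=2)[...,::-1])
E
```

```text
scene 265 head at tip [0.6851 0.0256] slope [-0.006 -0.009] off tcp mm [0.2 0.3]
scene lowest head z [0.1442 0.1469 0.1516] expected tip 0.1445
top lowest head z None expected tip 0.1445
```

View pics/d.png

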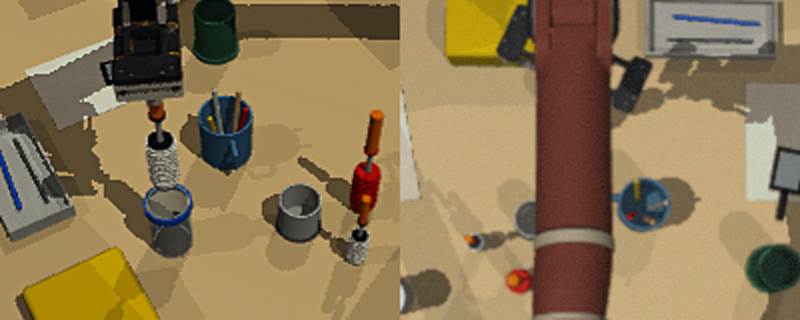

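The head hangs straight above the jar: it is centred at (0.685, 0.026) with the tip at TCP − 0.247, and the jar mouth is at (168,200) in the crop. I lower it in small steps.

Call:
{"api": "servo_tool", "payload": {"targets": [[[-0.8,0,8],[0.004,0.003,0.004],-1],[[0,0,8],[0,0,0],-1],[[0,0,8],[0,0,0],-1],[[0,0,8],[0,0,0],-1],[[0,0,4],[0,0,0],-1],[[0,0,0],[0,0,0],-1]]}}

```text
clock: 8.18
tcp_pos: [0.6847, 0.025, 0.3496]
ee_rot: [-179.9, -0.2, 156.0]
wrist_force: [-0.5, 0.1, -0.8]
finger_gap: 0.0174
```

```bash
python3 go.py .6856 .0248 .258 156
```

```text
t 8.1833 tcp [0.6847 0.025  0.3496] rpy [-179.85   -0.24  156.02] gap 0.0174 F [-0.5  0.1 -0.8]
shift mm [-1.3  0.4 91.6] turn [-0.0025 -0.0041  0.0003]
```

Call:
{"api": "servo_tool", "payload": {"targets": [[[-1,0,8],[-0.002,-0.004,0],-1],[[0,0,8],[0,0,0],-1],[[0,0,8],[0,0,0],-1],[[0,0,8],[0,0,0],-1],[[0,0,8],[0,0,0],-1],[[0,0,4],[0,0,0],-1],[[0,0,0],[0,0,0],-1]]}}

```text
clock: 8.77
tcp_pos: [0.6853, 0.0246, 0.2994]
ee_rot: [-179.9, -0.1, 156.0]
wrist_force: [1.2, -0.7, -1.4]
finger_gap: 0.018
```

```bash
python3 go.py .6856 .0248 .258 156
```

```text
t 8.7667 tcp [0.6853 0.0246 0.2994] rpy [-1.7992e+02 -1.1000e-01  1.5602e+02] gap 0.018 F [ 1.2 -0.7 -1.4]
shift mm [-0.3  0.4 41.4] turn [-0.0014 -0.0018  0.0003]
```

Call:
{"api": "servo_tool", "payload": {"targets": [[[0,0,7],[0,0,0],-1],[[0,0,7],[0,0,0],-1],[[0,0,7],[0,0,0],-1],[[0,0,7],[0,0,0],-1],[[0,0,4],[0,0,0],-1],[[0,0,2],[0,0,0],-1],[[0,0,0],[0,0,0],-1]]}}

```text
clock: 9.35
tcp_pos: [0.6855, 0.0246, 0.2619]
ee_rot: [-179.9, -0.1, 156.0]
wrist_force: [-0.2, -0.4, -0.6]
finger_gap: 0.018
```

```bash
python3 go.py .6856 .0248 .258 156
```

```text
t 9.35 tcp [0.6855 0.0246 0.2619] rpy [-1.7994e+02 -6.0000e-02  1.5602e+02] gap 0.018 F [-0.2 -0.4 -0.6]
shift mm [0.  0.2 3.9] turn [-0.001  -0.001   0.0003]
```

Call:
{"api": "servo_tool", "payload": {"targets": [[[0,0,2],[0,0,0],-1],[[0,0,2],[0,0,0],-1],[[0,0,1],[0,0,0],-1],[[0,0,0],[0,0,0],-1],[[0,0,0],[0,0,0],-1]]}}

```text
clock: 9.77
tcp_pos: [0.686, 0.0245, 0.2573]
ee_rot: [-180.0, 0.0, 156.0]
wrist_force: [-0.3, 0.1, -0.7]
finger_gap: 0.0175
```

```bash
python3 go.py .6856 .0248 .325 156; python3 head.py
```

```text
t 9.7667 tcp [0.686  0.0245 0.2573] rpy [-1.7999e+02  5.0000e-02  1.5602e+02] gap 0.0175 F [-0.3  0.1 -0.7]
shift mm [  0.5   0.  -67.7] turn [-0.0002  0.0008  0.0003]
scene 334 head at tip [0.6914 0.0393] slope [-0.035 -0.096] off tcp mm [ 5.4 14.8]
scene lowest head z None expected tip 0.0103
top lowest head z None expected tip 0.0103
```

Call:
{"api": "servo_tool", "payload": {"targets": [[[0,0,-8],[0,0,0],-1],[[0,0,-8],[0,0,0],-1],[[0,0,-8],[0,0,0],-1],[[0,0,-8],[0,0,0],-1],[[0,0,-8],[0,0,0],-1],[[0,0,-8],[0,0,0],-1],[[0,0,-8],[0,0,0],-1],[[0,0,-4],[0,0,0],-1],[[0,0,-1],[0,0,0],-1],[[0,0,0],[0,0,0],-1]]}}

```text
clock: 10.7
tcp_pos: [0.6868, 0.0245, 0.3285]
ee_rot: [179.8, 0.4, 156.0]
wrist_force: [0.6, -0.8, -1.0]
finger_gap: 0.0176
```

```bash
python3 go.py .6856 .0248 .256 156
```

```text
t 10.7 tcp [0.6868 0.0245 0.3285] rpy [179.85   0.37 156.01] gap 0.0176 F [ 0.6 -0.8 -1. ]
shift mm [ 1.7 -0.4 72.5] turn [0.0027 0.0064 0.0002]
```

Second stroke.

Call:
{"api": "servo_tool", "payload": {"targets": [[[1.5,0,8],[0.003,0.006,0],-1],[[0,0,8],[0,0,0],-1],[[0,0,8],[0,0,0],-1],[[0,0,8],[0,0,0],-1],[[0,0,8],[0,0,0],-1],[[0,0,7],[0,0,0],-1],[[0,0,5],[0,0,0],-1],[[0,0,3],[0,0,0],-1],[[0,0,1],[0,0,0],-1],[[0,0,0],[0,0,0],-1]]}}

```text
clock: 11.53
tcp_pos: [0.6831, 0.0252, 0.261]
ee_rot: [-179.7, -0.5, 156.0]
wrist_force: [-0.1, -0.1, -0.3]
finger_gap: 0.0174
```

```bash
python3 go.py .6856 .0248 .255 156
```

```text
t 11.5333 tcp [0.6831 0.0252 0.261 ] rpy [-179.7    -0.54  156.01] gap 0.0174 F [-0.1 -0.1 -0.3]
shift mm [-2.6  0.7  6. ] turn [-0.0053 -0.0094  0.0003]
```

Call:
{"api": "servo_tool", "payload": {"targets": [[[-1.5,0,2],[-0.003,-0.005,0],-1],[[-0.5,0,2],[-0.002,-0.003,0],-1],[[0,0,1],[0,0,0],-1],[[0,0,0],[0,0,0],-1],[[0,0,0],[0,0,0],-1]]}}

```text
clock: 11.95
tcp_pos: [0.6859, 0.0242, 0.2572]
ee_rot: [179.9, 0.2, 156.0]
wrist_force: [0.4, 0.2, -1.1]
finger_gap: 0.0178
```

```bash
python3 go.py .6856 .0248 .255 156
```

```text
t 11.95 tcp [0.6859 0.0242 0.2572] rpy [1.7990e+02 1.6000e-01 1.5601e+02] gap 0.0178 F [ 0.4  0.2 -1.1]
shift mm [0.5 0.4 2.2] turn [0.0018 0.0028 0.0001]
```

Call:
{"api": "servo_tool", "payload": {"targets": [[[0,0,1.5],[0,0,0],-1],[[0,0,1.5],[0,0,0],-1],[[0,0,1],[0,0,0],-1],[[0,0,1],[0,0,0],-1],[[0,0,1],[0,0,0],-1]]}}

```text
clock: 12.37
tcp_pos: [0.6867, 0.0241, 0.2539]
ee_rot: [179.8, 0.4, 156.0]
wrist_force: [-1.9, -0.4, 4.0]
finger_gap: 0.0175
```

```bash
python3 go.py .6856 .0248 .325 156
```

```text
t 12.3667 tcp [0.6867 0.0241 0.2539] rpy [179.8    0.36 156.01] gap 0.0175 F [-1.9 -0.4  4. ]
shift mm [  0.9   0.4 -71.1] turn [0.0035 0.0062 0.0002]
```

That is gentle contact with the floor, about 5 N at TCP z 0.254, so the height calibration holds. Up again.

Call:
{"api": "servo_tool", "payload": {"targets": [[[1,0,-8],[0.003,0.006,0],-1],[[0,0,-8],[0,0,0],-1],[[0,0,-8],[0,0,0],-1],[[0,0,-8],[0,0,0],-1],[[0,0,-8],[0,0,0],-1],[[0,0,-8],[0,0,0],-1],[[0,0,-8],[0,0,0],-1],[[0,0,-4],[0,0,0],-1],[[0,0,-1],[0,0,0],-1],[[0,0,0],[0,0,0],-1]]}}

```text
clock: 13.2
tcp_pos: [0.6857, 0.0245, 0.3194]
ee_rot: [180.0, 0.0, 156.0]
wrist_force: [0.6, -0.5, -0.7]
finger_gap: 0.0174
```

```bash
python3 go.py .6856 .0248 .256 156
```

```text
t 13.2 tcp [0.6857 0.0245 0.3194] rpy [1.7996e+02 2.0000e-02 1.5601e+02] gap 0.0174 F [ 0.6 -0.5 -0.7]
shift mm [ 0.2  0.2 63.4] turn [0.0006 0.0004 0.0001]
```

Tip is about 65 mm above the floor. Third stroke.

Call:
{"api": "servo_tool", "payload": {"targets": [[[0,0,8],[0,0,0],-1],[[0,0,8],[0,0,0],-1],[[0,0,8],[0,0,0],-1],[[0,0,8],[0,0,0],-1],[[0,0,8],[0,0,0],-1],[[0,0,6],[0,0,0],-1],[[0,0,4],[0,0,0],-1],[[0,0,2],[0,0,0],-1],[[0,0,2],[0,0,0],-1],[[0,0,0],[0,0,0],-1]]}}

```text
clock: 14.03
tcp_pos: [0.6837, 0.0246, 0.2547]
ee_rot: [-179.8, -0.4, 156.0]
wrist_force: [-0.0, -0.3, -0.9]
finger_gap: 0.0175
```

```bash
python3 go.py .6856 .0248 .256 156
```

```text
t 14.0333 tcp [0.6837 0.0246 0.2547] rpy [-179.8    -0.45  156.01] gap 0.0175 F [-0.  -0.3 -0.9]
shift mm [-1.7  1.  -1.3] turn [-0.0035 -0.0078  0.0001]
```

Call:
{"api": "servo_tool", "payload": {"targets": [[[-1,0,0],[-0.003,-0.006,0],-1],[[0,0,-8],[0,0,0],-1],[[0,0,-10],[0,0,0],-1],[[0,0,-10],[0,0,0],-1],[[0,0,-10],[0,0,0],-1],[[0,0,-10],[0,0,0],-1],[[0,0,-10],[0,0,0],-1],[[0,0,-10],[0,0,0],-1],[[0,0,-6],[0,0,0],-1],[[0,0,-3],[0,0,0],-1]]}}

```text
clock: 14.87
tcp_pos: [0.6858, 0.024, 0.3449]
ee_rot: [179.8, 0.4, 156.0]
wrist_force: [0.1, 0.0, -0.9]
finger_gap: 0.0176
```

```bash
python3 go.py .6856 .0248 .40 156
```

```text
t 14.8667 tcp [0.6858 0.024  0.3449] rpy [179.78   0.41 156.  ] gap 0.0176 F [ 0.1  0.  -0.9]
shift mm [  0.2   0.9 -55.1] turn [ 0.0039  0.0071 -0.    ]
```

Call:
{"api": "servo_tool", "payload": {"targets": [[[0,0,-9],[0.003,0.006,0],-1],[[0,0,-10],[0,0,0],-1],[[0,0,-10],[0,0,0],-1],[[0,0,-10],[0,0,0],-1],[[0,0,-8],[0,0,0],-1],[[0,0,-4],[0,0,0],-1],[[0,0,0],[0,0,0],-1]]}}

```text
clock: 15.45
tcp_pos: [0.6853, 0.0239, 0.4001]
ee_rot: [180.0, 0.0, 156.0]
wrist_force: [0.4, 0.5, -1.5]
finger_gap: 0.0177
```

```bash
python3 go.py .4368 -.2998 .40 156
```

```text
t 15.45 tcp [0.6853 0.0239 0.4001] rpy [1.7997e+02 1.0000e-02 1.5600e+02] gap 0.0177 F [ 0.4  0.5 -1.5]
shift mm [ 9.540e+01 -3.968e+02 -1.000e-01] turn [0.0004 0.0002 0.    ]
```

Call:
{"api": "servo_tool", "payload": {"targets": [[[3,-10,0],[0,0,0],-1],[[5,-20,0],[0,0,0],-1],[[5,-20,0],[0,0,0],-1],[[5,-20,0],[0,0,0],-1],[[5,-20,0],[0,0,0],-1],[[5,-20,0],[0,0,0],-1],[[5,-20,0],[0,0,0],-1],[[5,-20,0],[0,0,0],-1],[[5,-20,0],[0,0,0],-1],[[5,-20,0],[0,0,0],-1],[[3,-10,0],[0,0,0],-1]]}}

```text
clock: 16.37
tcp_pos: [0.5441, -0.1471, 0.3921]
ee_rot: [-179.7, -0.9, 156.1]
wrist_force: [-0.0, -1.0, -1.0]
finger_gap: 0.0176
```

```bash
python3 go.py .4368 -.2998 .40 156
```

```text
t 16.3667 tcp [ 0.5441 -0.1471  0.3921] rpy [-179.67   -0.89  156.14] gap 0.0176 F [-0. -1. -1.]
shift mm [  36.5 -183.1   -6.2] turn [-0.0058 -0.0155  0.0024]
```

Call:
{"api": "servo_tool", "payload": {"targets": [[[3,-16,-3],[-0.003,-0.008,0.002],-1],[[4,-20,-2],[-0.002,-0.005,0],-1],[[4,-20,0],[0,0,0],-1],[[4,-20,0],[0,0,0],-1],[[4,-20,0],[0,0,0],-1],[[4,-20,0],[0,0,0],-1],[[4,-20,0],[0,0,0],-1],[[3,-14,0],[0,0,0],-1],[[1,-6,0],[0,0,0],-1],[[0,0,0],[0,0,0],-1],[[0,0,0],[0,0,0],-1]]}}

```text
clock: 17.28
tcp_pos: [0.4411, -0.2831, 0.3939]
ee_rot: [179.9, -0.6, 155.8]
wrist_force: [0.4, 0.3, -0.7]
finger_gap: 0.0179
```

```bash
python3 go.py .4368 -.2998 .385 156
```

```text
t 17.2833 tcp [ 0.4411 -0.2831  0.3939] rpy [179.93  -0.58 155.82] gap 0.0179 F [ 0.4  0.3 -0.7]
shift mm [ -3.1 -17.    8.9] turn [ 0.0012 -0.0102 -0.0032]
```

Call:
{"api": "servo_tool", "payload": {"targets": [[[-2,-8,0],[0,-0.006,-0.002],-1],[[-1,-6,0],[0,-0.003,0],-1],[[0,0,2],[0,0,0],-1],[[0,0,2],[0,0,0],-1],[[0,0,0],[0,0,0],-1],[[0,0,0],[0,0,0],-1]]}}

```text
clock: 17.78
tcp_pos: [0.441, -0.2944, 0.3887]
ee_rot: [179.8, -0.0, 156.4]
wrist_force: [-0.5, -0.0, -1.4]
finger_gap: 0.0177
```

```bash
python3 go.py .4368 -.2998 .385 156; python3 head.py
```

```text
t 17.7833 tcp [ 0.441  -0.2944  0.3887] rpy [ 1.7977e+02 -3.0000e-02  1.5641e+02] gap 0.0177 F [-0.5 -0.  -1.4]
shift mm [ 1.7 -6.6  3.7] turn [ 0.0039 -0.0006  0.0072]
scene 215 head at tip [ 0.4395 -0.2938] slope [ 0.01  -0.011] off tcp mm [-1.5  0.6]
scene lowest head z [0.1434 0.1451 0.1462] expected tip 0.1417
top 50 head at tip [ 0.4418 -0.292 ] slope [ 0.014 -0.02 ] off tcp mm [0.8 2.4]
top lowest head z [0.1522 0.1539 0.1563] expected tip 0.1417
```

Call:
{"api": "servo_tool", "payload": {"targets": [[[1.5,-6,0],[0.004,0,0.007],-1],[[0,0,4],[0,0,0],-1],[[0,0,8],[0,0,0],-1],[[0,0,8],[0,0,0],-1],[[0,0,8],[0,0,0],-1],[[0,0,4],[0,0,0],-1],[[0,0,0],[0,0,0],-1]]}}

```text
clock: 18.47
tcp_pos: [0.4365, -0.2994, 0.353]
ee_rot: [-180.0, -0.1, 156.0]
wrist_force: [-0.3, 0.2, -1.3]
finger_gap: 0.0176
```

```bash
python3 go.py .4368 -.2998 .258 156
```

```text
t 18.4667 tcp [ 0.4365 -0.2994  0.353 ] rpy [-1.7998e+02 -8.0000e-02  1.5599e+02] gap 0.0176 F [-0.3  0.2 -1.3]
shift mm [-0.6 -0.3 95. ] turn [-0.0003 -0.0015 -0.0001]
```

Well aligned, so I descend into the pot.

Call:
{"api": "servo_tool", "payload": {"targets": [[[0,0,8],[0,0,0],-1],[[0,0,8],[0,0,0],-1],[[0,0,8],[0,0,0],-1],[[0,0,8],[0,0,0],-1],[[0,0,8],[0,0,0],-1],[[0,0,8],[0,0,0],-1],[[0,0,8],[0,0,0],-1],[[0,0,4],[0,0,0],-1],[[0,0,0],[0,0,0],-1]]}}

```text
clock: 19.22
tcp_pos: [0.4364, -0.2989, 0.2855]
ee_rot: [180.0, -0.2, 156.0]
wrist_force: [0.7, -0.3, -0.7]
finger_gap: 0.0174
```

```bash
python3 go.py .4368 -.2998 .257 156
```

```text
t 19.2167 tcp [ 0.4364 -0.2989  0.2855] rpy [180.    -0.19 156.03] gap 0.0174 F [ 0.7 -0.3 -0.7]
shift mm [-0.8 -0.6 28.5] turn [ 0.     -0.0033  0.0005]
```

Call:
{"api": "servo_tool", "payload": {"targets": [[[-0.5,-0.5,6],[0,-0.003,0],-1],[[0,0,6],[0,0,0],-1],[[0,0,5],[0,0,0],-1],[[0,0,3],[0,0,0],-1],[[0,0,2],[0,0,0],-1],[[0,0,1],[0,0,0],-1],[[0,0,0],[0,0,0],-1]]}}

```text
clock: 19.8
tcp_pos: [0.4372, -0.3001, 0.2605]
ee_rot: [-180.0, 0.1, 156.0]
wrist_force: [0.4, 0.1, -0.3]
finger_gap: 0.0177
```

```bash
python3 go.py .4368 -.2998 .257 156
```

```text
t 19.8 tcp [ 0.4372 -0.3001  0.2605] rpy [-1.7998e+02  1.1000e-01  1.5602e+02] gap 0.0177 F [ 0.4  0.1 -0.3]
shift mm [0.5 0.1 3.5] turn [-0.0003  0.0019  0.0003]
```

Call:
{"api": "servo_tool", "payload": {"targets": [[[0,0,2],[0,0,0],-1],[[0,0,1.5],[0,0,0],-1],[[0,0,1],[0,0,0],-1],[[0,0,1],[0,0,0],-1]]}}

```text
clock: 20.13
tcp_pos: [0.4379, -0.3005, 0.2558]
ee_rot: [-180.0, 0.3, 156.0]
wrist_force: [0.4, -0.1, 6.7]
finger_gap: 0.0176
```

In contact with the pot floor, about 7 N. I release gently.

Call:
{"api": "servo_tool", "payload": {"targets": [[[0,0,0],[0,0,0],-0.5],[[0,0,0],[0,0,0],-0.5],[[0,0,0],[0,0,0],-0.3],[[0,0,0],[0,0,0],0],[[0,0,0],[0,0,0],0],[[0,0,0],[0,0,0],0.2],[[0,0,0],[0,0,0],0.2],[[0,0,0],[0,0,0],0.2]]}}

```text
clock: 20.8
tcp_pos: [0.4384, -0.3009, 0.2565]
ee_rot: [-179.9, 0.4, 156.0]
wrist_force: [0.2, -0.9, -0.2]
finger_gap: 0.0547
```

```bash
python3 go.py .4368 -.2998 .35 156
```

```text
t 20.8 tcp [ 0.4384 -0.3009  0.2565] rpy [-179.94    0.4   156.02] gap 0.0547 F [ 0.2 -0.9 -0.2]
shift mm [  1.2   0.3 -93.5] turn [-0.001   0.007   0.0004]
```

Call:
{"api": "servo_tool", "payload": {"targets": [[[0,0,-6],[0,0,0],0.2],[[0,0,-10],[0,0,0],0.2],[[0,0,-10],[0,0,0],0.2],[[0,0,-10],[0,0,0],0.2],[[0,0,-12],[0,0,0],0.2],[[0,0,-12],[0,0,0],0.2],[[0,0,-12],[0,0,0],0.2],[[0,0,-12],[0,0,0],0.2],[[0,0,-12],[0,0,0],0.2],[[0,0,-12],[0,0,0],0.2],[[0,0,-6],[0,0,0],0.2],[[0,0,0],[0,0,0],0.2]]}}

```text
clock: 21.8
tcp_pos: [0.4368, -0.3003, 0.3797]
ee_rot: [-179.9, 0.4, 156.0]
wrist_force: [0.4, 0.8, 0.4]
finger_gap: 0.0563
```

```bash
python3 - <<'E'
from m import *
from scipy.optimize import least_squares
print(env.sense()['tcp_pos'],env.sense()['finger_gap'],np.abs(env.sense()['joint_vel']).max())
d=grab('scene'); P=cloud(d,np.ones(d['depth'].shape,bool))
def ring(z,ro,ri,c):
    Q=P[(abs(P[:,2]-z)<.006)]
    for _ in range(3):
        S=Q[np.hypot(*(Q[:,:2]-c).T)<.045]
        f=lambda c:(lambda r:np.maximum(r-ro,0)+np.minimum(r-ri,0))(np.linalg.norm(S[:,:2]-c,axis=1)); c=least_squares(f,c,loss='soft_l1',f_scale=.002).x
    return c.round(4),len(S)
print('jar',ring(.1,.033,.027,[.686,.025]),'pot',ring(.09,.036,.03,[.437,-.3]))
Q=P[(np.hypot(P[:,0]-.437,P[:,1]+.3)<.04)&(P[:,2]>.145)&(P[:,2]<.23)]
f=lambda q:np.hypot(Q[:,0]-q[0]-q[2]*(Q[:,2]-.1),Q[:,1]-q[1]-q[3]*(Q[:,2]-.1))-.009
r=least_squares(f,[.437,-.3,0,0],loss='soft_l1',f_scale=.002).x; print('handle',len(Q),'axis at z.1',r[:2].round(4),'slope',r[2:].round(3),'top z',np.percentile(Q[:,2],[90,98]).round(4))
a=d['image'][60:280,190:450]; cv2.imwrite('pics/e.png',cv2.resize(a,None,fx=2.5,fy=2.5,interpolation=2)[...,::-1])
E
```

```text
[ 0.43683061 -0.30027341  0.37970481] 0.05632913757316011 0.26860615754253453
jar (array([0.686 , 0.0256]), 176) pot (array([ 0.4344, -0.3041]), 183)
handle 113 axis at z.1 [ 0.4362 -0.3009] slope [ 0.013 -0.005] top z [0.214  0.2171]
```

View pics/e.png

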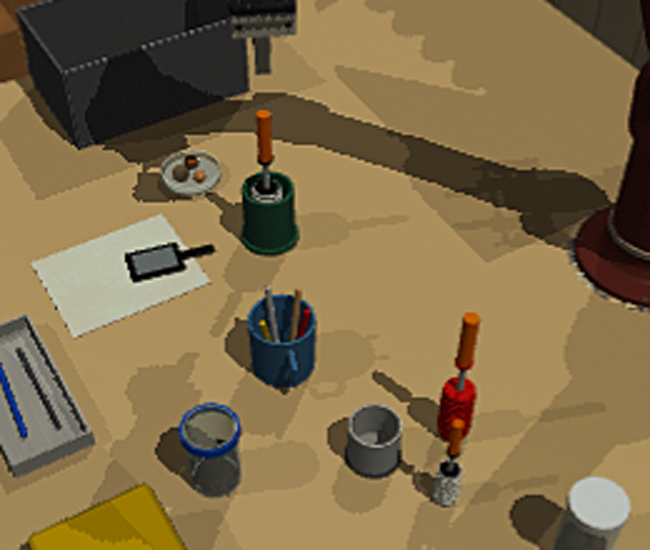

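The brush stands upright in the pot (265,140) with the gripper clear above it. The jar (212,450), the cup (375,440) and the bystanders are where they were.

```bash
python3 -c "
from workcell import workorder
print(workorder.hand_in())"
```

```text
the job is handed in; nothing more can be done
None
```

The brush now stands released in the green pot, and I handed the job in at about 22 s of the 58 s allowed. The hand-in reports no verdict, so what follows is from my own readings.

**Strokes:** I took the orange-handled brush out of the cup and scrubbed the jar three times. The tip came down to about 4, 0 and 1 mm above the jar floor, by arm readings. It was drawn up about 75 and 65 mm between strokes. The second stroke touched the floor at about 5 N.

**Placing:** I lowered the brush into the pot, still held, until it touched the pot's floor at about 7 N. I then opened the fingers and lifted the gripper clear, with its tips about 80 mm above the handle.

**Last checks:**
- **Brush:** it leans less than 1° and is within about 1 mm of the pot's starting axis. Its top is at 0.214–0.217 m, which fits its lower end resting on the pot's floor.
- **Jar:** it measures within about 1 mm of where it started.
- **Pot:** the final rim fit came out about 5 mm from the first. I did not check the cause. The brush head now shows inside the rim and probably disturbs the fit, and the limit is 40 mm in any case.
- **Everything else:** in the last picture the jar, pot and rinse cup are upright and the bystanders look unmoved; the glass box was outside that picture.

**Readings that disagreed:**
- The arm overshot by about 15 mm sideways on the first approach, and I corrected that before gripping.
- The check on the brush head's position did not work through the jar's glass, so for the strokes I relied on the arm's position and the contact force.

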